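# Slide a griddle over the lip of a counter display

### The job

Put the griddle away in the lower tray of the counter display: raise its front end onto the tray's lip while the rear end stays down on the counter, then slide it in under the shelf until it has dropped flat behind the lip and is fully home against the back panel. Be gentle enough not to shove the display along the counter, and leave everything else as it stands.

Things in the scene. Friction and masses are not known exactly. Their poses are not given: they have to be found in the camera images.
- griddle: griddle: flat dark cast plate, 190 mm long (x), 130 mm wide (y), 12 mm thick, 0.6 to 0.95 kg, lying on the counter, a raised loop handle at each end; 236 mm long overall. Origin: centre of the underside, z up. Its +x end is the front: at the start it points roughly at the display. Lift one handle alone and the other end stays down on the counter, since a pinched bar swivels in the fingers
- griddle_front (a point): middle of the front (display side) bottom edge of the plate, 95 mm ahead of the origin
- griddle_rear (a point): middle of the rear bottom edge of the plate, 95 mm behind the origin
- griddle_front_bar (a point): centre of the front handle's bar: a round bar 10 mm thick along the griddle's y, 100 mm long over its ends, on two sloping arms; its centre line is 113 mm ahead of the origin (18 mm outside the plate's end) and 36 mm above the underside
- griddle_rear_bar (a point): centre of the rear handle's bar, the same as the front one, 113 mm behind the origin
- display: free-standing grey sheet-steel counter display, about 4.5 kg, not fastened: a hard shove slides it. Origin on the counter under the middle of its lower tray; +x from the front lip to the back panel, y across. Tray floor 6 mm above the counter, inside 235 mm deep (x +-0.1175), 150 mm wide (y +-0.075), side edges 18 mm high, back panel 250 mm high. Open from above except under the upper shelf
- display_lip (a point): middle of the top of the tray's front lip: a rounded edge along y, 6 mm thick, 18 mm above the counter (12 mm above the tray floor), 120.5 mm in front of the display's origin
- display_back (a point): point on the back panel's front face, 117.5 mm behind the display's origin, 42 mm above the counter: where the griddle's front bar meets it. The upper shelf covers the rear 100 mm of the tray; its underside is 135 mm above the counter, its front rim up to 149 mm
- bowls: nest of three small white bowls on the display's upper shelf, 86 mm across, 64 mm high; origin at the centre of its underside
- tumbler: drinking glass on the display's upper shelf, 52 mm across, 85 mm high; origin at the centre of its underside
- flask: steel vacuum flask standing on the counter, 68 mm across, 205 mm high; origin at the centre of its underside
- mill: wooden pepper mill, 54 mm across, 148 mm high; origin at the centre of its underside
- plates: stack of small white plates, 112 mm across, 44 mm high; origin at the centre of its underside
- mug: white mug, 80 mm across, 90 mm high; origin at the centre of its underside
- spatula: spatula lying on the counter, 280 mm long; its origin is about the middle of its length
- jar: glass jar with a steel lid, 72 mm across, 100 mm high; origin at the centre of its underside

How it is judged:
By the outcome, as a careful person would: the job done as asked, in the order asked, and still so for the second after the job is handed in, with the robot touching nothing.
It also fails if it takes over 64 s, if anything falls off the work surface, if the arm or the gripper's body presses on something with over 40 N, if the wrist force passes 120 N, or if a joint passes its speed limit or range.

### The arm

A 7-joint arm with a two-finger parallel gripper is mounted at the origin on the work surface. World frame = base frame: x ahead of the robot, y to its left, z up, the work surface at z = 0. Lengths are in m, angles in rad, forces in N, time in s.
With the tool pointing down it reaches from about 0.4 to 0.85 m from the base axis. Payload 10.4 kg.
Tool frame: the origin (TCP) lies on the centre line of the jaws, within the pads' length; the fingertips stand r.finger_overhang ahead of it and the grasp point (between the pads) lies 5 mm behind it (r.finger_overhang is the distance from the TCP to the fingertips, in m); z points along the fingers, y is the line along which they close (so a half turn about z gives the same grasp; the last joint's range is limited). The gripper opens to 87 mm and grips with 3 to 60 N. Pads are 19 mm wide; open, the fingers measure 117 mm over their backs; the gripper's body (75 mm by 190 mm) begins 51 mm behind the grasp point.
Start: joints at [-1.321, 0.332, -0.065, 1.46, 0.022, 1.35, -0.088], TCP at [0.168, 0.602, 0.212] pointing down, gripper open.
Joint ranges: [-2.6, 2.6], [-0.5, 2.12], [-1.47, 1.34], [0.16, 2.42], [-1.27, 4.41], [0.06, 2.06], [-2.6, 2.6]. Speed limits (rad/s): [2.22, 2.22, 2.79, 2.79, 3.14, 3.14, 3.14].

### API

Orientations are given as a unit quaternion [x, y, z, w].
In Python, from bench import read_state, viewer, r gives the robot as it stands.
- The arm moves only by the tool carry_out, never from a script. Its argument "moves" is a list of rows, each a list of 6 numbers: the shift along the tool's x, y, z in units of 40 mm (1.0 is 40 mm), then the turn, a rotation vector about the tool's x, y, z in units of 8 degrees (1.0 is 8 degrees). A call has 1 to 20 rows; each row shifts and turns the commanded pose from where the row before left it, along the tool's axes as they then stand; what a row does not reach is not made up. A row lasts 1/8 s, in which the tool goes at most 62.5 mm and 10.7 degrees, less where a joint would pass 70% of its speed; a pose out of reach is approached as far as the arm can. A call is refused whole if a number of a shift passes 1 or a number of a turn 1, either way. A call with a gripper value outside its range is refused whole. "fingers" is the finger opening in mm, from 0 to 87, set as the call begins (left out, the last holds). The fingers move at their own pace and stop on an object; "force" is the grip in N (left out, the last holds). Time passes only in rows, so rows that do not move let the fingers close. It gives the time, the measured TCP pose, the force, the opening and the grip force at its end, in the units of the state.
- read_state(): the state, without advancing time (a new reading comes with each control period).
- viewer.camera(name): name is "side" or "top" or "wrist"; returns a dict with "pixels" (400x640x3 uint8, red, green, blue), "range_z" (400x640 float32, m along the optical axis (not along the pixel's ray), 0 where there is no reading), "fx", "fy", "cx", "cy" (pixels), "k1" (the pictures are not rectified: a ray, as slopes to the right and down, at radius r is drawn at 1 + k1 r^2 times it, then the intrinsics apply), "xyz" and "orientation" of the camera in the world. Camera axes: x right, y down, z forward; pixel columns grow to the right and rows downward; lengths in m; the calibration is good to about 2 mm. A picture is of the moment at which its call begins.
- r.close_job(): hands the job in; it is judged then, once.
The state is a dict: "time": time; "joint_positions": joint angles; "joint_vel": joint speeds; "joint_torque": joint torques, N m; "ee_pos": TCP position; "eef_rot": TCP orientation; "ft_force": force on the tool from outside, world axes, zero at the start; "torque": the same for the moment, N m; "width": finger opening in m; "grip_force": force on a finger pad.
Only numpy, scipy, OpenCV 4.12 (cv2) and the standard library are available. Lean on these libraries where they do the work, as an engineer would, in place of code of your own. Each camera call takes 0.05 s, during which the arm holds its last target. There are 200 camera calls.

## Working session

There is one attempt and no reset: what is moved stays moved. The work goes in short steps, Python scripts to look and compute and a tool call to move; the robot and the scene stay as the last step left them, time stands still between calls to the robot, and variables do not carry over. Pictures are saved under pics/ and viewed, at most 10 in all, crops included, and the job is handed in when it is done.

Besides the shell and the picture viewer there is one more tool, called after "Call:" as a command line: name --pt "numbers of a row" for each row, then --argument value for the rest. carry_out: Moves the arm, as the interface text tells. Its arguments: {"type":"object","properties":{"moves":{"type":"array","items":{"type":"array","items":{"type":"number"}}},"fingers":{"type":"number"},"force":{"type":"number"}},"required":["moves"]}

```bash
ls; mkdir -p pics; cat > h.py <<'E'
import numpy as np, cv2
from scipy.spatial.transform import Rotation as R
from bench import read_state, viewer, r
def grab(n, tag):
    c=viewer.camera(n); cv2.imwrite(f'pics/{tag}.png',c['pixels'][:,:,::-1]); np.savez(f'/tmp/{tag}.npz',**c); return c
def cloud(c):
    h,w=c['range_z'].shape; u,v=np.meshgrid(np.arange(w),np.arange(h))
    return pts(c,u.ravel(),v.ravel()).reshape(h,w,3)
def rays(c,u,v):
    x=(np.asarray(u,float)-c['cx'])/c['fx']; y=(np.asarray(v,float)-c['cy'])/c['fy']
    a,b=x.copy(),y.copy()
    for _ in range(15):
        s=1+c['k1']*(a*a+b*b); a,b=x/s,y/s
    return np.stack([a,b,np.ones_like(a)],-1)
def pts(c,u,v):
    d=rays(c,u,v)*c['range_z'][np.asarray(v,int),np.asarray(u,int)][...,None]
    return R.from_quat(c['orientation']).apply(d)+c['xyz']
def onplane(c,u,v,z):
    d=R.from_quat(c['orientation']).apply(rays(c,np.atleast_1d(u),np.atleast_1d(v)))
    return c['xyz']+d*((z-c['xyz'][2])/d[:,2])[:,None]
E
python3 - <<'E'
from h import *
print(read_state(), r.finger_overhang)
for n in('top','side'):
    c=grab(n,n+'0'); print(n,c['xyz'],c['orientation'],c['fx'],c['k1'])
a=[cv2.imread(f'pics/{n}0.png') for n in('top','side')]
E
```

```text
pics
{'time': 0.0, 'joint_positions': array([-1.32058057,  0.33288392, -0.06470591,  1.46094733,  0.02159326,
        1.34991236, -0.08852453]), 'joint_vel': array([-0.00017119,  0.00068717,  0.00079893, -0.00056197, -0.00140744,
        0.00181833,  0.00014058]), 'joint_torque': array([ 4.00391482e-04, -6.23246098e+01,  2.47657788e-02, -3.89914405e+01,
       -6.13833801e-02,  3.95964843e-02,  1.81023993e-04]), 'ee_pos': array([0.16829316, 0.60148884, 0.21164358]), 'eef_rot': array([ 1.35984865e-01,  9.90710647e-01, -7.24534057e-04, -6.93168993e-05]), 'ft_force': array([ 0.30939346,  0.15159129, -0.20451476]), 'torque': array([0.0454982 , 0.00182812, 0.00324983]), 'grip_force': 0.0, 'width': 0.0870258703808651} 0.014
top [ 0.38333588 -0.00898014  1.33763188] [ 0.70721537 -0.70356018  0.04920755 -0.04927598] 418.2253147263928 -0.046393838510214294
side [ 0.08468743 -0.49318593  0.94019372] [ 0.87086961 -0.36050608  0.12076461 -0.31150825] 391.78706603526575 -0.01848735559510375
```

View pics/top0.png

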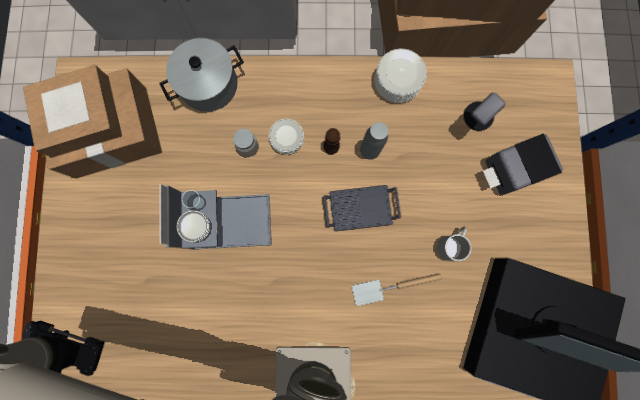

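View pics/side0.png

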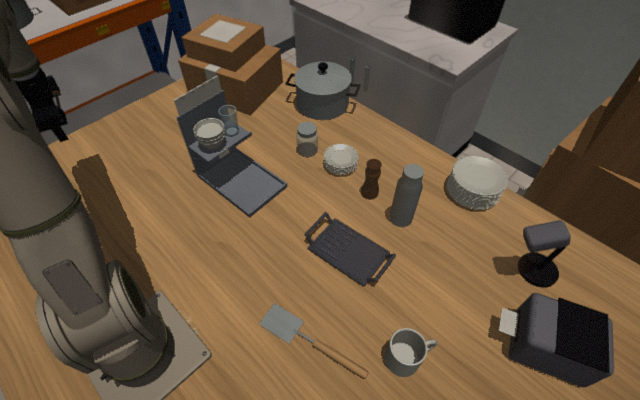

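The top view has +y to the left. The display is at about (215,218), opening to the right; the griddle at about (361,208) is turned a few degrees. The side view shows nothing between them. Next I measure both.

```bash
python3 - <<'E'
from h import *
c=dict(np.load('/tmp/top0.npz')); P=cloud(c)
img=c['pixels']; hsv=cv2.cvtColor(img,cv2.COLOR_RGB2HSV)
v,u=np.mgrid[:400,:640]
# griddle: dark non-wood around its box
x,y,z=P[...,0],P[...,1],P[...,2]
reg=(u>315)&(u<408)&(v>175)&(v<240)
print('counter z',np.median(z[(u>280)&(u<310)&(v>180)&(v<240)]))
m=reg&(hsv[...,1]<90)&(hsv[...,2]<120)
pl=m&(z>0.004)&(z<0.022); Q=onplane(c,u[pl],v[pl],0.012)[:,:2]
print('plate n',pl.sum(),'z',np.median(z[pl])); rc=cv2.minAreaRect(Q.astype(np.float32)); print('plate',rc); print(cv2.boxPoints(rc))
cn=max(cv2.findContours(cv2.morphologyEx(m.astype(np.uint8),cv2.MORPH_OPEN,np.ones((9,9))),0,1)[0],key=cv2.contourArea)[:,0]
rc=cv2.minAreaRect(onplane(c,cn[:,0],cn[:,1],0.012)[:,:2].astype(np.float32)); print('opened',rc)
for lo,hi in((315,335),(385,408)):
    b=m&(u>=lo)&(u<hi)&(z>0.027)&(z<0.048); B=P[b]; print('bar',b.sum(),B.mean(0),B.min(0),B.max(0), np.polyfit(B[:,0],B[:,1],1)[0])
# display
reg=(u>150)&(u<280)&(v>175)&(v<260)&(hsv[...,1]<80)
t=reg&(z<0.03)&(z>0.0)&(u>222); T=onplane(c,u[t],v[t],0.012)[:,:2]
rc=cv2.minAreaRect(T.astype(np.float32)); print('tray',rc,np.median(z[t])); print(cv2.boxPoints(rc))
bp=reg&(z>0.2)&(z<.26); B=P[bp]; print('panel',bp.sum(),B.mean(0),B.min(0),B.max(0))
sh=reg&(z>0.13)&(z<.155); B=P[sh]; print('shelf',B.min(0),B.max(0))
big=cv2.resize(img[165:265,150:420,::-1],None,fx=2.9,fy=2.9,interpolation=cv2.INTER_CUBIC); cv2.imwrite('pics/crop0.png',big)
E
```

```text
counter z -0.0009732820336554315
plate n 2333 z 0.011162071542034857
plate ((0.5476122498512268, -0.1540597528219223), (0.12971273064613342, 0.20263934135437012), 6.958198070526123)
[[ 0.4709592  -0.06134336]
 [ 0.49550796 -0.2624902 ]
 [ 0.6242653  -0.24677615]
 [ 0.59971654 -0.04562929]]
opened ((0.5473878979682922, -0.15099704265594482), (0.1303924024105072, 0.19045892357826233), 6.957460403442383)
bar 98 [ 0.53364405 -0.04073057  0.03760128] [ 0.4856938  -0.05865152  0.02777128] [ 0.58380328 -0.03013919  0.04359067] 0.1188382862888129
bar 109 [ 0.56140525 -0.26036605  0.03756156] [ 0.51182251 -0.27221053  0.02806755] [ 0.61086284 -0.24287542  0.04579959] 0.12049301388746028
tray ((0.5044384598731995, 0.21400973200798035), (0.16472893953323364, 0.15080685913562775), 3.0054380893707275) 0.005655751152377819
[[0.4182338  0.28499103]
 [0.42614073 0.13439159]
 [0.5906431  0.14302844]
 [0.5827362  0.29362786]]
panel 773 [0.50191708 0.36181951 0.22194223] [0.41418378 0.28716368 0.20002428] [0.5757814  0.38864961 0.25994898]
shelf [0.41441211 0.27334734 0.13048965] [0.58132129 0.38690624 0.15497466]
```

View pics/crop0.png

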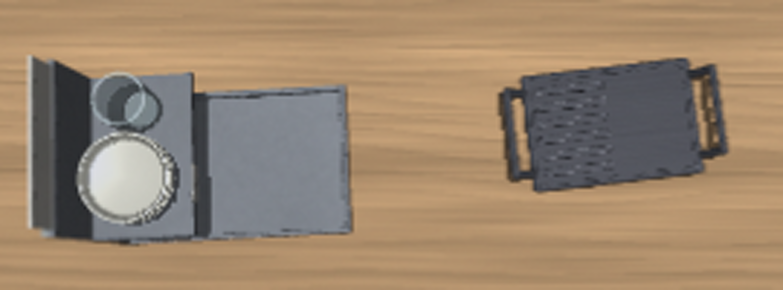

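Call:
carry_out --pt "0 0 -1 0 0 -0.7" --pt "0 0 -1 0 0 -0.7" --pt "0 0 -1 0 0 -0.7" --pt "0 0 -1 0 0 -0.7" --pt "0 0 0 0 0 0" --fingers 60 --force 20

```text
time: 0.72
ee_pos: [0.1685, 0.6027, 0.3756]
eef_rot: [-0.06, 0.998, 0.002, 0.001]
ft_force: [0.6, 1.2, 0.1]
width: 0.0607
grip_force: 0.0
```

Call:
carry_out --pt "-0.42 -1 0 0 0 0" --pt "-0.42 -1 0 0 0 0" --pt "-0.42 -1 0 0 0 0" --pt "-0.42 -1 0 0 0 0" --pt "-0.42 -1 0 0 0 0" --pt "-0.42 -1 0 0 0 0" --pt "-0.42 -1 0 0 0 0" --pt "-0.42 -1 0 0 0 0" --pt "-0.42 -1 0 0 0 0" --pt "-0.42 -1 0 0 0 0" --pt "-0.42 -1 0 0 0 0" --pt "-0.42 -1 0 0 0 0" --pt "-0.42 -1 0 0 0 0" --pt "-0.42 -1 0 0 0 0" --pt "-0.42 -1 0 0 0 0" --pt "0 0 0 0 0 0" --pt "0 0 0 0 0 0"

```text
time: 2.85
ee_pos: [0.489, 0.0363, 0.3716]
eef_rot: [-0.059, 0.998, 0.0, -0.001]
ft_force: [-0.3, 0.8, 0.5]
width: 0.0599
grip_force: 0.0
```

```bash
python3 - <<'E'
from h import *
c=grab('wrist','w0'); print(c['xyz'],c['orientation'])
E
```

```text
[0.40764166 0.02579555 0.54353189] [0.65687102 0.73920516 0.11163352 0.09815378]
```

View pics/w0.png

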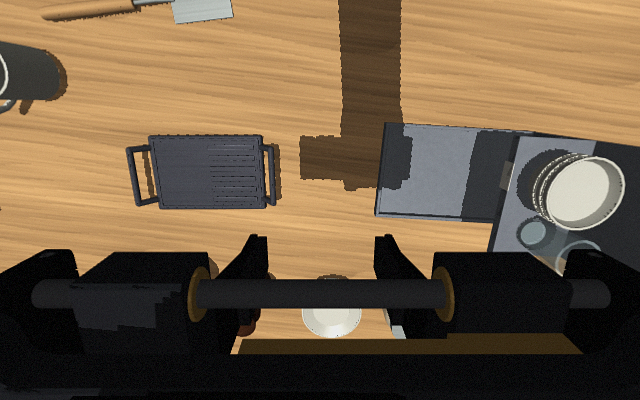

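The wrist view shows the griddle at u 130–275, v 135–208, with its front bar at u≈270. The lip's front edge runs from about (384,123) to (376,215).

```bash
python3 - <<'E'
from h import *
c=dict(np.load('/tmp/w0.npz')); P=cloud(c); hsv=cv2.cvtColor(c['pixels'],cv2.COLOR_RGB2HSV)
x,y,z=P[...,0],P[...,1],P[...,2]; v,u=np.mgrid[:400,:640]
reg=(u>120)&(u<285)&(v>125)&(v<215)
g=reg&(hsv[...,1]<110)&(hsv[...,2]<110)
for lo,hi in((120,145),(264,285)):
    b=reg&(u>=lo)&(u<hi)&(z>0.03)&(z<0.05); print('bar',b.sum(),P[b].mean(0),P[b].min(0),P[b].max(0))
cn=max(cv2.findContours(cv2.morphologyEx(g.astype(np.uint8),cv2.MORPH_OPEN,np.ones((17,17))),0,1)[0],key=cv2.contourArea)[:,0]
print('plate',cv2.minAreaRect(onplane(c,cn[:,0],cn[:,1],0.012)[:,:2].astype(np.float32)))
# lip: first high pixel per row, by depth and by colour
t=(u>340)&(u<470)&(v>126)&(v<212)&(z>0.010)&(z<0.022)
E=[]
for r_ in range(132,208,2):
    k=np.where((z[r_,350:420]>0.013)&(z[r_,350:420]<0.024))[0]
    if len(k): E.append((350+k[0],r_))
E=np.array(E); Q=onplane(c,E[:,0],E[:,1],0.018)[:,:2]; vx,vy,x0,y0=cv2.fitLine(Q.astype(np.float32),cv2.DIST_HUBER,0,.01,.01).ravel(); print('lip front line dir',vx,vy,np.degrees(np.arctan2(vy,vx)),'pt',x0,y0,len(E))
# side edges of the tray (z~.018) between lip and shelf
f=np.array([-0.0525,.9986])
m=(u>375)&(u<520)&(v>115)&(v<235)&(z>0.012)&(z<0.024)
S=P[m][:,:2]; s=S@np.array([.9986,.0525]); d=(S-[0.5084,.1387])@f
k=(d>.02)&(d<.09); print('side s hist',np.histogram(s[k],bins=np.arange(.42,.62,.005))); print('mid expects',np.dot([.5084,.1387],[.9986,.0525]))
sh=(u>480)&(z>0.125)&(z<.16); D=(P[sh][:,:2]-[0.5084,.1387])@f; print('shelf front at',np.percentile(D,[0.5,2,5]))
E
```

```text
bar 458 [ 0.55857843 -0.26153381  0.03788451] [ 0.51138091 -0.27311435  0.03001383] [ 0.60989618 -0.24941097  0.04219893]
bar 384 [ 0.53165096 -0.03931287  0.03883243] [ 0.48490733 -0.05355783  0.03008031] [ 0.58220492 -0.02952082  0.04263143]
plate ((0.5464553236961365, -0.1495075821876526), (0.12690286338329315, 0.1902717798948288), 6.735560894012451)
lip front line dir 0.99841374 0.05630274 3.227616 pt 0.50526094 0.13938454 38
side s hist (array([  0,   0,  40, 134,   0,   0,   0,   0,   0,   0,   0,   0,   0,
         0,   0,   0,   0,   0,   0,   0,   0,   0,   0,   0,   0,   0,
         0,   0,   0,   0,   0,   0,   0,  31, 121,  21,   0,   0,   0]), array([0.42 , 0.425, 0.43 , 0.435, 0.44 , 0.445, 0.45 , 0.455, 0.46 ,
       0.465, 0.47 , 0.475, 0.48 , 0.485, 0.49 , 0.495, 0.5  , 0.505,
       0.51 , 0.515, 0.52 , 0.525, 0.53 , 0.535, 0.54 , 0.545, 0.55 ,
       0.555, 0.56 , 0.565, 0.57 , 0.575, 0.58 , 0.585, 0.59 , 0.595,
       0.6  , 0.605, 0.61 , 0.615]))
mid expects 0.51496999
shelf front at [0.13819249 0.13868485 0.13927479]
```

Call:
carry_out --pt "-0.43 -1 0 0 0 0" --pt "-0.43 -1 0 0 0 0" --pt "0 0 1 0 0 0" --pt "0 0 1 0 0 0" --pt "0 0 1 0 0 0" --pt "0 0 1 0 0 0" --pt "0 0 1 0 0 0" --pt "0 0 1 0 0 0" --pt "0 0 1 0 0 0" --pt "0 0 0 0 0 0" --pt "0 0 0 0 0 0" --fingers 45

```text
time: 4.28
ee_pos: [0.5336, -0.039, 0.0938]
eef_rot: [-0.059, 0.998, 0.0, 0.001]
ft_force: [0.0, -0.1, 0.7]
width: 0.0449
grip_force: 0.0
```

```bash
python3 - <<'E'
from h import *
c=grab('side','s1'); im=cv2.imread('pics/s1.png')[160:320,240:440]; cv2.imwrite('pics/s1c.png',cv2.resize(im,None,fx=3.5,fy=3.5))
E
```

```text
(no output)
```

View pics/s1c.png

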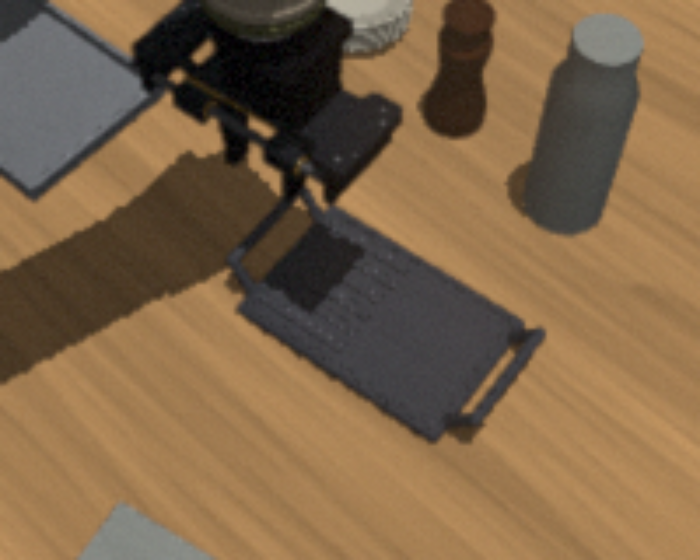

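The fingers straddle the front bar, one on each side. I go down and close.

Call:
carry_out --pt "0 0 0.5 0 0 0" --pt "0 0 0.5 0 0 0" --pt "0 0 0.34 0 0 0" --pt "0 0 0 0 0 0"

```text
time: 4.82
ee_pos: [0.533, -0.0395, 0.039]
eef_rot: [-0.059, 0.998, 0.0, -0.0]
ft_force: [0.7, -0.8, 0.8]
width: 0.0449
grip_force: 0.0
```

Call:
carry_out --pt "0 0 0 0 0 0" --pt "0 0 0 0 0 0" --pt "0 0 0 0 0 0" --pt "0 0 0 0 0 0" --pt "0 0 0 0 0 0" --fingers 0 --force 25

```text
time: 5.45
ee_pos: [0.533, -0.0396, 0.0389]
eef_rot: [-0.059, 0.998, 0.0, 0.0]
ft_force: [-0.0, 0.3, 0.0]
width: 0.0043
grip_force: 0.0
```

The opening is 4.3 mm on a 10 mm bar, so I check this.

```bash
python3 - <<'E'
from h import *
s=read_state(); print(s['width'],s['grip_force'],s['ee_pos'])
im=[]
c=grab('side','s2'); im=cv2.imread('pics/s2.png')[190:270,270:370]; a=cv2.resize(im,None,fx=4,fy=4)
c=grab('wrist','w2'); b=cv2.imread('pics/w2.png'); b=cv2.resize(b,(512,320))
cv2.imwrite('pics/m2.png',np.vstack([np.pad(a,((0,0),(0,112),(0,0))),b])[:600])
E
```

```text
0.004339561700617422 0.0 [ 0.53295203 -0.03955122  0.03885813]
```

View pics/m2.png

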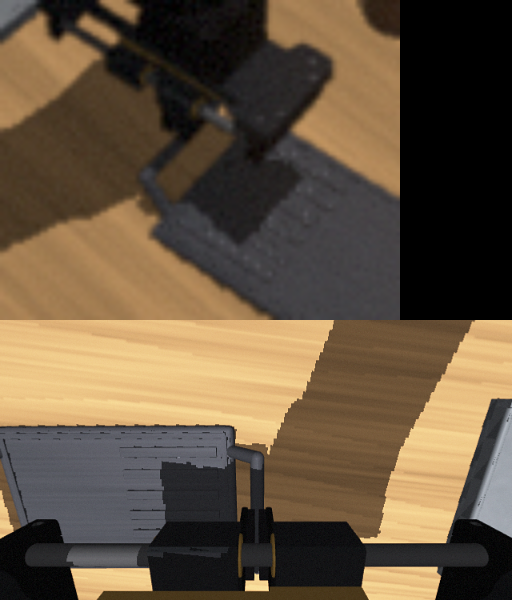

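Call:
carry_out --pt "0 0 0 0 0 0" --pt "0 0 0 0 0 0" --pt "0 0 0 0 0 0"

```text
time: 5.92
ee_pos: [0.5329, -0.0396, 0.0388]
eef_rot: [-0.059, 0.998, 0.0, -0.0]
ft_force: [0.0, 0.1, 0.0]
width: 0.0006
grip_force: 0.0
```

```bash
python3 - <<'E'
from h import *
c=grab('wrist','w3'); P=cloud(c); x,y,z=P[...,0],P[...,1],P[...,2]
b=(y>-.075)&(y<0.0)&(z>0.028)&(z<.05)&(x<.6)&(x>.47)
for lo in np.arange(.47,.6,.01):
    k=b&(x>=lo)&(x<lo+.01)
    if k.sum(): print(round(lo,3),k.sum(),P[k].mean(0).round(4),y[k].min().round(4),y[k].max().round(4))
im=cv2.imread('pics/w3.png')[120:400,230:420]; cv2.imwrite('pics/w3c.png',cv2.resize(im,None,fx=2.1,fy=2.1))
c=grab('side','s3'); P=cloud(c)
v,u=np.mgrid[190:270,270:370]; Q=P[190:270,270:370]
k=(abs(Q[...,0]-.533)<.05)&(abs(Q[...,1]+.0395)<.02)&(Q[...,2]>.015)
w=Q[k]; 
for lo in np.arange(.48,.59,.01):
    q=w[(w[:,0]>=lo)&(w[:,0]<lo+.01)]
    if len(q): print(round(lo,3),len(q),q.min(0).round(3),q.max(0).round(3))
E
```

```text
0.48 271 [ 0.4874 -0.048   0.0361] -0.0568 -0.0405
0.49 374 [ 0.4944 -0.046   0.0383] -0.0566 -0.0392
0.5 291 [ 0.505  -0.0432  0.0396] -0.0483 -0.038
0.51 274 [ 0.515  -0.0419  0.0395] -0.0471 -0.0367
0.52 210 [ 0.5229 -0.0414  0.0413] -0.0505 -0.033
0.57 6 [ 0.5785 -0.0347  0.0407] -0.0352 -0.0342
0.58 5 [ 0.5812 -0.0345  0.0396] -0.0348 -0.034
0.48 26 [ 0.483 -0.059  0.02 ] [ 0.49  -0.021  0.142]
0.49 126 [ 0.49  -0.059  0.019] [ 0.5   -0.02   0.229]
0.5 171 [ 0.5   -0.059  0.033] [ 0.51  -0.02   0.187]
0.51 32 [ 0.51  -0.059  0.035] [ 0.52  -0.029  0.183]
0.52 31 [ 0.52  -0.05   0.036] [ 0.529 -0.032  0.075]
0.53 9 [ 0.531 -0.049  0.035] [ 0.539 -0.041  0.067]
0.54 3 [ 0.541 -0.047  0.038] [ 0.546 -0.042  0.052]
0.55 1 [ 0.55  -0.042  0.039] [ 0.55  -0.042  0.039]
0.56 8 [ 0.561 -0.039  0.033] [ 0.57  -0.034  0.043]
0.57 11 [ 0.57  -0.047  0.022] [ 0.578 -0.038  0.039]
```

View pics/w3c.png

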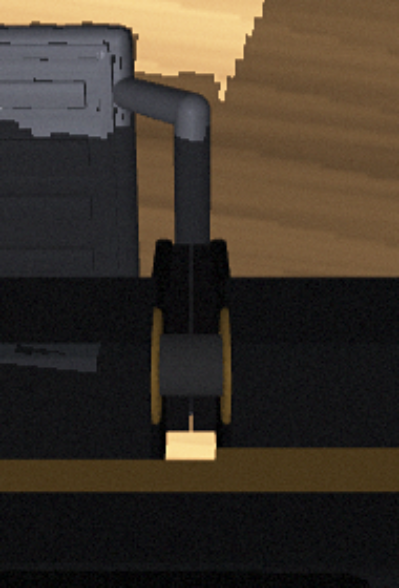

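The fingers met just above the bar: the closed seam covers it and the bar has not moved. I open, go 10 mm deeper (still clear of the plate and counter) and try again.

Call:
carry_out --pt "0 0 0 0 0 0" --pt "0 0 0 0 0 0" --pt "0 0 0 0 0 0" --pt "0 0 0 0 0 0" --pt "0 0 0.12 0 0 0" --pt "0 0 0.13 0 0 0" --pt "0 0 0 0 0 0" --fingers 32

```text
time: 6.9
ee_pos: [0.5325, -0.0396, 0.0282]
eef_rot: [-0.059, 0.998, -0.0, -0.001]
ft_force: [-0.9, 0.2, -1.2]
width: 0.0322
grip_force: 0.0
```

Call:
carry_out --pt "0 0 0 0 0 0" --pt "0 0 0 0 0 0" --pt "0 0 0 0 0 0" --pt "0 0 0 0 0 0" --pt "0 0 0 0 0 0" --fingers 0

```text
time: 7.52
ee_pos: [0.5336, -0.0393, 0.0304]
eef_rot: [-0.059, 0.998, 0.001, 0.001]
ft_force: [-9.0, 3.3, 25.9]
width: 0.0019
grip_force: 16.5
```

The fingers still ride on top of the bar, with 26 N upward. They seem shorter than the figure says, so I open, rise and measure the tips directly.

Call:
carry_out --pt "0 0 -0.1 0 0 0" --pt "0 0 0 0 0 0" --pt "0 0 0 0 0 0" --pt "0 0 0 0 0 0" --pt "0 0 -1 0 0 0" --pt "0 0 -1 0 0 0" --pt "0 0 0 0 0 0" --pt "0 0 0 0 0 0" --fingers 60

```text
time: 8.52
ee_pos: [0.5326, -0.0394, 0.1122]
eef_rot: [-0.059, 0.998, 0.0, -0.0]
ft_force: [0.1, 0.5, -0.3]
width: 0.0595
grip_force: 0.0
```

```bash
python3 - <<'E'
from h import *
s=read_state(); t=s['ee_pos']; T=R.from_quat(s['eef_rot']); print(t,s['width'],s['ft_force'])
for n in('side','wrist'):
    c=grab(n,n[0]+'4'); P=cloud(c); L=T.inv().apply(P.reshape(-1,3)-t).reshape(P.shape)
    ok=c['range_z']>0
    k=ok&(abs(L[...,0])<.03)&(abs(L[...,1])<.075)&(L[...,2]>-.08)&(L[...,2]<.03)
    q=L[k]; print(n,k.sum(),'tip z in tool (pct 90,97,max)',np.percentile(q[:,2],[90,97,100]).round(4))
    for a in np.arange(-.07,.07,.01):
        w=q[(q[:,1]>=a)&(q[:,1]<a+.01)]
        if len(w): print('  y',round(a,2),len(w),'x',w[:,0].min().round(3),w[:,0].max().round(3),'zmax',np.sort(w[:,2])[-3:].round(3))
E
```

```text
[ 0.53255428 -0.03940765  0.11217601] 0.05949513232750639 [ 0.135781    0.52591365 -0.32783875]
side 143 tip z in tool (pct 90,97,max) [-0.0137 -0.01   -0.0092]
  y -0.04 37 x -0.01 0.014 zmax [-0.013 -0.011 -0.009]
  y -0.03 5 x 0.011 0.012 zmax [-0.023 -0.014 -0.009]
  y 0.02 5 x -0.005 0.011 zmax [-0.044 -0.029 -0.024]
  y 0.03 90 x -0.008 0.016 zmax [-0.01  -0.009 -0.009]
  y 0.04 6 x 0.011 0.013 zmax [-0.035 -0.023 -0.019]
wrist 4696 tip z in tool (pct 90,97,max) [-0.0187 -0.0123 -0.0083]
  y -0.05 127 x 0.011 0.013 zmax [-0.037 -0.036 -0.036]
  y -0.04 2301 x -0.011 0.015 zmax [-0.009 -0.009 -0.008]
  y 0.02 528 x -0.009 0.011 zmax [-0.009 -0.009 -0.008]
  y 0.03 1668 x -0.01 0.015 zmax [-0.009 -0.009 -0.009]
  y 0.04 72 x 0.011 0.013 zmax [-0.043 -0.043 -0.041]
```

Both cameras put the fingertips 9 mm behind the reported TCP, not 14 mm ahead of it, so I reckon from the tips. For tips at z≈0.025 the reported z must be about 0.016.

Call:
carry_out --pt "0 0 0.6 0 0 0" --pt "0 0 0.6 0 0 0" --pt "0 0 0.5 0 0 0" --pt "0 0 0.4 0 0 0" --pt "0 0 0.27 0 0 0" --pt "0 0 0 0 0 0" --fingers 32

```text
time: 9.38
ee_pos: [0.5325, -0.0397, 0.0173]
eef_rot: [-0.059, 0.998, -0.0, -0.001]
ft_force: [1.0, -0.3, 0.4]
width: 0.0327
grip_force: 0.0
```

Call:
carry_out --pt "0 0 0 0 0 0" --pt "0 0 0 0 0 0" --pt "0 0 0 0 0 0" --pt "0 0 0 0 0 0" --fingers 0

```text
time: 9.88
ee_pos: [0.5332, -0.0394, 0.0184]
eef_rot: [-0.059, 0.998, 0.0, 0.0]
ft_force: [-1.3, 0.5, 3.0]
width: 0.009
grip_force: 25.0
```

Gripped: the bar reads 9 mm. I lift the front about 31 mm with the rear on the counter, square up the yaw and draw it toward the lip.

Call:
carry_out --pt "0 0 -0.2 0 0 0" --pt "0 0 -0.3 0 0 0" --pt "0 0 -0.3 0 0 0" --pt "0 0 0 0 0 0" --pt "0 0.3 0 0 0 0" --pt "0 0.4 0 0 0 0" --pt "0 0.4 0 0 0 0.06" --pt "0 0.4 0 0 0 0.08" --pt "0 0.4 0 0 0 0.08" --pt "0 0.4 0 0 0 0.08" --pt "0 0.4 0 0 0 0.08" --pt "0 0.3 0 0 0 0.08" --pt "0 0.2 0 0 0 0" --pt "0 0 0 0 0 0" --force 40

```text
time: 11.62
ee_pos: [0.5205, 0.0891, 0.05]
eef_rot: [-0.028, 1.0, 0.0, -0.0]
ft_force: [-0.1, 2.7, -3.0]
width: 0.0087
grip_force: 40.0
```

```bash
cat > rel.py <<'E'
from h import *
def rel(tgt_xyz, yaw=93.1, tilt=0):  # tilt>0: body leans toward world -y
    s=read_state(); T=R.from_quat(s['eef_rot'])
    y=np.array([np.cos(np.radians(yaw)),np.sin(np.radians(yaw)),0]); z=np.array([0,0,-1.]); G=R.from_matrix(np.stack([np.cross(y,z),y,z],1))*R.from_euler('x',-tilt,degrees=True)
    print('pos',s['ee_pos'],'w',s['width'],'F',s['ft_force'],'\nshift units',(T.inv().apply(np.array(tgt_xyz)-s['ee_pos'])/.04).round(2),'turn units',((T.inv()*G).as_rotvec(degrees=True)/8).round(2))
f=np.array([-.0545,.9985,0]); a=np.array([.9985,.0545,0]); M=np.array([.5076,.139,0])
E
python3 - <<'E'
from rel import *
rel(M+.044*f+[0,0,.050])
c=grab('top','t5'); P=cloud(c); v,u=np.mgrid[:400,:640]
k=(P[...,2]>.008)&(P[...,2]<.06)&(P[...,1]<.0)&(P[...,1]>-.22)&(P[...,0]>.4)&(P[...,0]<.65)
q=P[k]; d=(q-M)@f; s=(q-M)@a
print(k.sum())
for lo in np.arange(-.4,-.05,.02):
    w=(d>=lo)&(d<lo+.02)
    if w.sum()>3: print(round(lo,2),w.sum(),'s',np.percentile(s[w],[2,98]).round(3),'z',np.median(q[w,2]).round(3))
E
```

```text
pos [0.52045507 0.08910525 0.04999411] w 0.008688106738338013 F [-0.11458649  2.73934419 -3.03114738] 
shift units [0.25 2.36 0.  ] turn units [ 0.01 -0.    0.01]
1490
-0.28 117 s [-0.036  0.059] z 0.035
-0.26 162 s [-0.049  0.072] z 0.013
-0.24 243 s [-0.051  0.073] z 0.015
-0.22 250 s [-0.051  0.073] z 0.018
-0.2 257 s [-0.052  0.073] z 0.021
-0.18 263 s [-0.052  0.075] z 0.024
-0.16 189 s [-0.051  0.075] z 0.027
-0.14 8 s [-0.05 -0.03] z 0.029
```

Call:
carry_out --pt "0.05 0.3 -0.05 0 0 0" --pt "0.05 0.4 -0.05 0 0 0" --pt "0.05 0.4 0 0 0 0" --pt "0.05 0.3 0 0 0 0" --pt "0.05 0.2 0 0 0 0" --pt "0 0 0 -0.4 0 0" --pt "0 0 0 -0.4 0 0" --pt "0 0 0 -0.4 0 0" --pt "0 0.2 0.03 0 0 0" --pt "0 0.2 0.04 0 0 0" --pt "0 0.2 0.03 0 0 0" --pt "0 0.2 0.04 0 0 0" --pt "0 0 0 0 0 0" --pt "0 0 0 0 0 0"

```text
time: 13.42
ee_pos: [0.5055, 0.1849, 0.0542]
eef_rot: [-0.027, 0.996, 0.084, -0.002]
ft_force: [0.6, 3.9, -0.8]
width: 0.0084
grip_force: 40.0
```

```bash
cat > chk.py <<'E'
from rel import *
import sys
def chk(tag):
    s=read_state(); p=s['ee_pos']; print('tcp d',((p-M)@f).round(4),'s',((p-M)@a).round(4),p.round(4),s['width'].round(4),s['ft_force'].round(1))
    c=grab('top',tag); P=cloud(c); d=(P-M)@f; S=(P-M)@a; z=P[...,2]
    k=(z>.006)&(z<.075)&(d<-.006)&(d>-.3)&(abs(S)<.1)
    for lo in np.arange(-.3,-.0,.02):
        w=k&(d>=lo)&(d<lo+.02)
        if w.sum()>3: print(round(lo,2),w.sum(),'s',np.percentile(S[w],[2,98]).round(3),'z',np.median(z[w]).round(3))
    w=(z>.245)&(abs(S)<.11)&(d>.15)&(d<.3); print('panel top',w.sum(),P[w].mean(0).round(4),'d',d[w].min().round(4))
    # lip outer side edges beyond griddle: tray corners
    w=(z>.008)&(z<.024)&(abs(S)>.072)&(abs(S)<.09)&(d>-.02)&(d<.1); print('side edge d min',np.percentile(d[w],2).round(4) if w.any() else None, w.sum(),'s',np.median(S[w&(S>0)]).round(4),np.median(S[w&(S<0)]).round(4))
chk(sys.argv[1])
E
python3 chk.py t6
```

```text
Traceback (most recent call last):
  File "chk.py", line 13, in <module>
    chk(sys.argv[1])
    ~~~^^^^^^^^^^^^^
  File "chk.py", line 4, in chk
    s=read_state(); p=s['ee_pos']; print('tcp d',((p-M)@f).round(4),'s',((p-M)@a).round(4),p.round(4),s['width'].round(4),s['ft_force'].round(1))
                                                                                                      ^^^^^^^^^^^^^^^^
AttributeError: 'float' object has no attribute 'round'
```

```bash
sed -i "s/s\['width'\].round(4)/round(s['width'],4)/" chk.py; python3 chk.py t6
```

```text
tcp d 0.046 s 0.0004 [0.5055 0.1849 0.0542] 0.0084 [ 0.6  3.9 -0.8]
-0.24 5 s [-0.092  0.042] z 0.006
-0.2 58 s [-0.047  0.05 ] z 0.036
-0.18 74 s [-0.048  0.05 ] z 0.031
-0.16 232 s [-0.061  0.062] z 0.013
-0.14 260 s [-0.062  0.065] z 0.016
-0.12 252 s [-0.061  0.063] z 0.019
-0.1 261 s [-0.061  0.062] z 0.022
-0.08 256 s [-0.063  0.063] z 0.026
-0.06 85 s [-0.062  0.064] z 0.031
panel top 536 [0.4921 0.381  0.2772] d 0.2385
side edge d min None 0 s nan nan
  return _methods._mean(a, axis=axis, dtype=dtype,
  ret = ret.dtype.type(ret / rcount)
```

It is centred and square, with the front edge about 17 mm past the lip. I lower it onto the lip, release and withdraw.

Call:
carry_out --pt "0 -0.01 0.07 0 0 0" --pt "0 -0.01 0.07 0 0 0" --pt "0 -0.01 0.05 0 0 0" --pt "0 0 0 0 0 0"

```text
time: 13.98
ee_pos: [0.5053, 0.1835, 0.0459]
eef_rot: [-0.027, 0.996, 0.084, -0.002]
ft_force: [0.6, 2.4, -1.6]
width: 0.0087
grip_force: 40.0
```

Call:
carry_out --pt "0 -0.01 0.05 0 0 0" --pt "0 0 0 0 0 0" --pt "0 0 0 0 0 0"

```text
time: 14.35
ee_pos: [0.5054, 0.1835, 0.0441]
eef_rot: [-0.027, 0.996, 0.084, -0.002]
ft_force: [-1.1, 3.2, -1.3]
width: 0.0087
grip_force: 40.0
```

Call:
carry_out --pt "0 -0.01 0.05 0 0 0" --pt "0 0 0 0 0 0" --pt "0 0 0 0 0 0"

```text
time: 14.72
ee_pos: [0.5053, 0.1835, 0.042]
eef_rot: [-0.027, 0.996, 0.084, -0.002]
ft_force: [-0.4, 2.6, -2.0]
width: 0.0086
grip_force: 40.0
```

Call:
carry_out --pt "0 0 0 0 0 0" --pt "0 0 0 0 0 0" --pt "0 0 0 0 0 0" --pt "0 0 -0.3 0 0 0" --pt "0 0 -0.6 0 0 0" --pt "0 0 -1 0 0 0" --pt "0 0 -1 0 0 0" --pt "0 -0.3 -0.6 0.4 0 0" --pt "0 -0.8 0 0.4 0 0" --pt "0 -1 0 0.4 0 0" --pt "0 -1 0 0 0 0" --pt "0 -1 0 0 0 0" --pt "0 -0.5 0 0 0 0" --pt "0 0 0 0 0 0" --pt "0 0 0 0 0 0" --fingers 24

```text
time: 16.6
ee_pos: [0.5166, -0.022, 0.1726]
eef_rot: [-0.027, 1.0, 0.0, 0.0]
ft_force: [-0.7, -0.9, 0.4]
width: 0.024
grip_force: 0.0
```

```bash
python3 chk.py t7; python3 - <<'E'
from rel import *
rel(M-.187*f+[0,0,.09])
c=grab('wrist','w7'); P=cloud(c); d=(P-M)@f; S=(P-M)@a; z=P[...,2]
k=(z>.026)&(z<.05)&(d<-.15)&(d>-.21)&(abs(S)<.045)
print('rear bar',k.sum(),d[k].mean(),S[k].min(),S[k].max(),z[k].mean(),np.percentile(d[k],[2,98]))
E
```

```text
tcp d -0.1613 s 0.0002 [ 0.5166 -0.022   0.1726] 0.024 [-0.7 -0.9  0.4]
-0.1 21 s [-0.062  0.016] z 0.019
-0.08 103 s [-0.063 -0.017] z 0.021
-0.06 166 s [-0.062  0.061] z 0.025
-0.04 266 s [-0.062  0.063] z 0.026
-0.02 184 s [-0.063  0.061] z 0.028
panel top 535 [0.492  0.381  0.2773] d 0.239
side edge d min 0.0009 145 s 0.0779 -0.0777
pos [ 0.51658469 -0.02181489  0.17249532] w 0.024305668777604796 F [ 0.5201001   0.99122712 -0.21868112] 
shift units [ 0.01 -0.65  2.06] turn units [0.   0.   0.01]
rear bar 949 -0.18222268049107848 -0.04494593413357372 0.044984149489307075 0.03657263252275417 [-0.1879117  -0.17256168]
```

The display has not moved and the rear bar is at d≈-0.182. I grasp it.

Call:
carry_out --pt "0 -0.53 0.4 0 0 0" --pt "0 0 0.8 0 0 0" --pt "0 0 0.8 0 0 0" --pt "0 0 0.8 0 0 0" --pt "0 0 0.6 0 0 0" --pt "0 0 0.3 0 0 0" --pt "0 0 0.22 0 0 0" --pt "0 0 0 0 0 0" --fingers 34

```text
time: 17.7
ee_pos: [0.5178, -0.044, 0.0155]
eef_rot: [-0.027, 1.0, 0.0, -0.0]
ft_force: [0.3, 0.1, -0.4]
width: 0.0341
grip_force: 0.0
```

Call:
carry_out --pt "0 0 0 0 0 0" --pt "0 0 0 0 0 0" --pt "0 0 0 0 0 0" --pt "0 0 0 0 0 0" --fingers 0 --force 25

```text
time: 18.2
ee_pos: [0.5179, -0.044, 0.0158]
eef_rot: [-0.027, 1.0, 0.0, 0.0]
ft_force: [-0.3, 0.2, 2.8]
width: 0.009
grip_force: 25.0
```

Gripped. I slide 50 mm with the rear still down.

Call:
carry_out --pt "0 0.1 0 0 0 0" --pt "0 0.15 0 0 0 0" --pt "0 0.2 0 0 0 0" --pt "0 0.2 0 0 0 0" --pt "0 0.2 0 0 0 0" --pt "0 0.2 0 0 0 0" --pt "0 0.15 0 0 0 0" --pt "0 0.05 0 0 0 0"

```text
time: 19.2
ee_pos: [0.515, 0.0045, 0.0155]
eef_rot: [-0.027, 1.0, -0.001, 0.0]
ft_force: [0.0, -7.2, 0.1]
width: 0.0088
grip_force: 25.0
```

Call:
carry_out --pt "0 0.12 -0.08 0 0 0" --pt "0 0.15 -0.1 0 0 0" --pt "0 0.15 -0.1 0 0 0" --pt "0 0.15 -0.1 0 0 0" --pt "0 0.15 -0.1 0 0 0" --pt "0 0.15 -0.1 0 0 0" --pt "0 0.13 -0.1 0 0 0" --pt "0 0 0 0 0 0" --pt "0 0 0 0 0 0"

```text
time: 20.32
ee_pos: [0.5131, 0.0465, 0.0428]
eef_rot: [-0.027, 1.0, 0.0, 0.0]
ft_force: [1.6, 1.9, -0.2]
width: 0.009
grip_force: 25.0
```

```bash
python3 chk.py t8; python3 - <<'E'
import cv2; from h import *
grab('side','s8'); cv2.imwrite('pics/s8c.png',cv2.resize(cv2.imread('pics/s8.png')[70:270,150:390],None,fx=2.5,fy=2.5))
E
```

```text
tcp d -0.0927 s 0.0004 [0.5131 0.0465 0.0428] 0.009 [ 1.6  1.9 -0.2]
-0.3 4 s [0.007 0.086] z 0.008
-0.24 5 s [-0.055  0.034] z 0.007
panel top 539 [0.4927 0.381  0.2772] d 0.2388
side edge d min 0.0042 135 s 0.078 -0.0775
```

View pics/s8c.png

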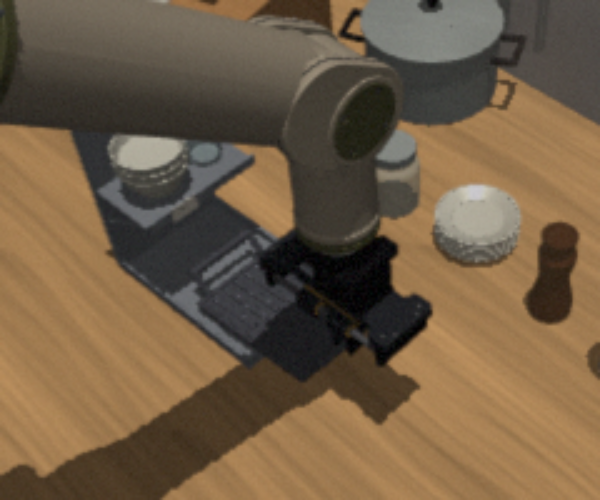

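The griddle is in the tray, centred, with its front under way to the shelf; the display has stayed put. I go on, then creep the last stretch.

Call:
carry_out --pt "0 0.15 0 0 0 0" --pt "0 0.2 0 0 0 0" --pt "0 0.2 0 0 0 0" --pt "0 0.2 0 0 0 0" --pt "0 0.2 0 0 0 0" --pt "0 0.2 0 0 0 0" --pt "0 0.2 0 0 0 0" --pt "0 0.2 0 0 0 0" --pt "0 0.2 0 0 0 0" --pt "0 0.2 0 0 0 0" --pt "0 0.15 0 0 0 0" --pt "0 0.1 0 0 0 0" --pt "0 0 0 0 0 0"

```text
time: 22.05
ee_pos: [0.508, 0.1343, 0.0427]
eef_rot: [-0.027, 1.0, 0.0, 0.0]
ft_force: [-0.6, 2.3, -5.3]
width: 0.0091
grip_force: 25.0
```

Call:
carry_out --pt "0 0.03 0.1 0 0 0" --pt "0 0.03 0.1 0 0 0" --pt "0 0.02 0.1 0 0 0" --pt "0 0 0 0 0 0" --pt "0 0 0 0 0 0"

```text
time: 22.68
ee_pos: [0.5079, 0.1368, 0.0307]
eef_rot: [-0.027, 1.0, 0.0, -0.0]
ft_force: [-0.0, -1.2, -4.1]
width: 0.0087
grip_force: 25.0
```

```bash
python3 chk.py t9
```

```text
tcp d -0.0022 s 0.0002 [0.5079 0.1368 0.0307] 0.0087 [-0.  -1.2 -4.1]
-0.08 4 s [-0.084  0.086] z 0.007
panel top 539 [0.4918 0.381  0.2771] d 0.239
side edge d min None 0 s nan nan
  return _methods._mean(a, axis=axis, dtype=dtype,
  ret = ret.dtype.type(ret / rcount)
```

Call:
carry_out --pt "0 0.02 0.08 0 0 0" --pt "0 0.02 0.08 0 0 0" --pt "0 0.03 0 0 0 0" --pt "0 0.03 0 0 0 0" --pt "0 0.03 0 0 0 0" --pt "0 0.03 0 0 0 0" --pt "0 0 0 0 0 0"

```text
time: 23.6
ee_pos: [0.5081, 0.1428, 0.0245]
eef_rot: [-0.027, 1.0, -0.0, 0.0]
ft_force: [0.9, -5.2, 1.6]
width: 0.0088
grip_force: 25.0
```

Call:
carry_out --pt "0 0.03 0 0 0 0" --pt "0 0.03 0 0 0 0" --pt "0 0.02 0 0 0 0" --pt "0 0 0 0 0 0"

```text
time: 24.1
ee_pos: [0.5078, 0.1459, 0.0245]
eef_rot: [-0.027, 1.0, -0.0, 0.0]
ft_force: [0.5, -6.1, 2.2]
width: 0.0092
grip_force: 25.0
```

Call:
carry_out --pt "0 0.02 0 0 0 0" --pt "0 0.02 0 0 0 0" --pt "0 0 0 0 0 0"

```text
time: 24.48
ee_pos: [0.5077, 0.1476, 0.0245]
eef_rot: [-0.027, 1.0, -0.0, 0.0]
ft_force: [0.5, -4.9, 2.7]
width: 0.0092
grip_force: 25.0
```

Call:
carry_out --pt "0 0.02 0 0 0 0" --pt "0 0.02 0 0 0 0" --pt "0 0 0 0 0 0"

```text
time: 24.85
ee_pos: [0.5076, 0.1491, 0.0245]
eef_rot: [-0.027, 1.0, -0.0, 0.0]
ft_force: [0.2, -5.0, 1.9]
width: 0.009
grip_force: 25.0
```

Call:
carry_out --pt "0 0.02 0 0 0 0" --pt "0 0.02 0 0 0 0" --pt "0 0 0 0 0 0"

```text
time: 25.22
ee_pos: [0.5076, 0.1499, 0.0245]
eef_rot: [-0.027, 1.0, -0.001, 0.0]
ft_force: [0.5, -8.1, 3.3]
width: 0.009
grip_force: 25.0
```

```bash
python3 chk.py t10 2>/dev/null; python3 - <<'E'
from rel import *
c=grab('side','s10'); P=cloud(c); d=(P-M)@f; S=(P-M)@a; z=P[...,2]
k=(z>.034)&(z<.06)&(d>.18)&(d<.24)&(abs(S)<.05); print('front bar d',k.sum(),np.percentile(d[k],[2,50,98]) if k.any() else '')
E
```

```text
tcp d 0.0109 s 0.0006 [0.5076 0.1499 0.0245] 0.009 [ 0.5 -8.1  3.3]
-0.16 4 s [-0.073  0.068] z 0.006
panel top 536 [0.4927 0.381  0.2772] d 0.2385
side edge d min -0.0043 2 s 0.0789 -0.075
front bar d 19 [0.22625606 0.23154644 0.2393094 ]
```

The force is rising while the motion has halved, so it is meeting the back panel. One small nudge to confirm.

Call:
carry_out --pt "0 0.02 0 0 0 0" --pt "0 0 0 0 0 0"

```text
time: 25.58
ee_pos: [0.5076, 0.15, 0.0245]
eef_rot: [-0.026, 1.0, -0.001, 0.0]
ft_force: [0.4, -9.6, 3.8]
width: 0.0089
grip_force: 25.0
```

Home: no further motion and the force is up to 9.6 N. I release and withdraw straight up.

Call:
carry_out --pt "0 0 0 0 0 0" --pt "0 0 0 0 0 0" --pt "0 0 0 0 0 0" --pt "0 0 -0.2 0 0 0" --pt "0 0 -0.4 0 0 0" --pt "0 -0.2 -0.8 0 0 0" --pt "0 -1 -0.8 0 0 0" --pt "0 -1 -0.8 0 0 0" --pt "0 -1 -0.8 0 0 0" --pt "0 -1 0 0 0 0" --pt "0 0 0 0 0 0" --pt "0 0 0 0 0 0" --fingers 30

```text
time: 27.08
ee_pos: [0.5162, -0.0151, 0.1768]
eef_rot: [-0.027, 1.0, 0.0, 0.0]
ft_force: [-0.1, 1.1, 0.1]
width: 0.0301
grip_force: 0.0
```

```bash
python3 chk.py t11 2>/dev/null; python3 - <<'E'
from rel import *
c=grab('wrist','w11'); P=cloud(c); d=(P-M)@f; S=(P-M)@a; z=P[...,2]
for n,l,h in(('rear',-.02,.03),('plate',.035,.12)):
    k=(z>(.035 if n=='rear' else .01))&(z<.055)&(d>l)&(d<h)&(abs(S)<.045); print(n,k.sum(),'d',np.percentile(d[k],[2,50,98]).round(4),'z',np.median(z[k]).round(4)); 
    if n=='plate': print('slope z vs d,s',np.linalg.lstsq(np.c_[d[k],S[k],np.ones(k.sum())],z[k],rcond=None)[0])
grab('side','s11'); b=cv2.resize(cv2.imread('pics/s11.png')[70:270,150:390],None,fx=2.5,fy=2.5); cv2.imwrite('pics/s11c.png',b)
E
```

```text
tcp d -0.1544 s 0.0002 [ 0.5162 -0.0151  0.1768] 0.0301 [-0.1  1.1  0.1]
panel top 533 [0.4918 0.3809 0.2775] d 0.2388
side edge d min 0.0013 140 s 0.0777 -0.0776
rear 1007 d [0.0052 0.0083 0.0143] z 0.0457
plate 6408 d [0.0366 0.0779 0.1182] z 0.0179
slope z vs d,s [-0.00128933  0.00036909  0.01802243]
```

View pics/s11c.png

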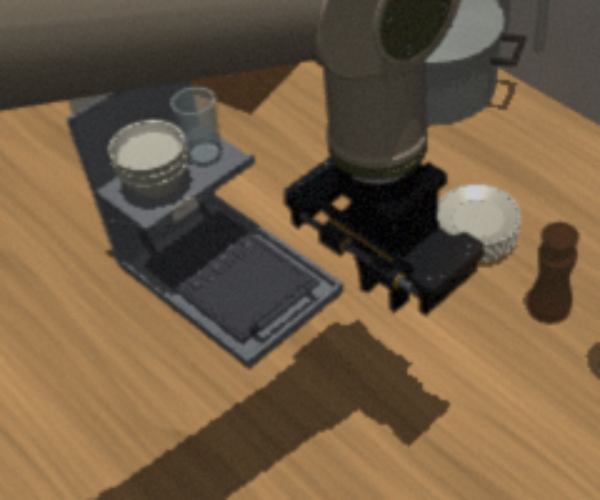

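The griddle lies flat in the tray behind the lip: its top is at 0.018 m, level, and its rear bar is at d≈0.010, where home should put it. The display and the things on it have not moved, and the gripper is clear.

```bash
python3 -c "
from bench import r
print(r.close_job())"
```

```text
the job is handed in; nothing more can be done
None
```

The griddle is flat in the lower tray, behind the lip and home against the back panel; the display did not move measurably, and the job was handed in at about 27 s of the 64 s.

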